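# Slide the hutch door behind its neighbour

## Task

Open the left half of the hutch for mucking out: slide its left-hand door, the one in the rear groove, behind the right-hand door until it is fully home, resting pressed against the rubber buffer of the track stop hidden in there. Work the door gently, never ramming it; leave the right-hand door shut and the feed pan, the wooden chew and the hay fork where they lie.

Things in the scene. Friction and masses are not known exactly. Their poses are not given: they have to be found in the camera images.
- hutch: Fixed open-topped timber hutch (roof lifted off), 560 mm wide (its y), 280 deep (x), 281 high. Origin: centre of its underside, on the bench; x points from the door side into the hutch, y to the left seen from the robot, z up. Its front looks at the robot and leans back 20 deg from upright, rising from a foot at x = -140, z = 42 (the inside floor). Opening between its jambs: y = -235 to +235.
- track_front (a point): Middle of the front face at the lip tops of the bottom double track, 16 mm up the slope from its foot. Axes of this and the next points: x square to the doors into the hutch (forward, 20 deg down), y left, z up the slope. Right-hand door 3 to 9 mm behind the front face, left-hand door 13 to 19 mm; both white sheets with aluminium edges, 260 mm wide, 10 to 220 mm up the slope; shut, overlap 30 mm.
- head_rail (a point): Middle of the front face at the lower edge of the head rail, 214 mm up the slope; the rail is 40 mm high, 24 mm deep and covers the tops of both doors along the whole front; the jambs are 12 mm boards flush with it. The steep sheets and the rail leave no room for an upright tool at the holes: it must lean, pointing forward and down, 25 to 45 deg from vertical.
- left_door (a joint): Travel of the left-hand (rear) door, m: 0 shut, growing as it slides along the hutch's -y, behind the other. Starts 0 to 0.02. About 5 N of friction, stays where left. A finger in its hole meets the other door's edge after about 0.15; from there push the door by its own left edge. At 0.185 to 0.215, not known beforehand, it meets the rubber buffer.
- left_door_hole (a point): Centre of the left-hand door's finger hole, on the sheet's front surface, 98 mm up the slope; hole right through the sheet, oblong, 40 mm wide (y) and 70 up the slope, centred 55 mm from the door's outer (left) edge, nothing behind it.
- left_door_edge (a point): Point on the left-hand door's outer (left, +y) edge, mid-thickness of the 6 mm sheet, 98 mm up the slope (as the hole). With the door shut this edge is tucked 10 mm behind the left jamb; it comes into the opening as the door slides.
- right_door (a joint): Travel of the right-hand (front) door, m: 0 shut (its start), growing as it slides to the left (hutch +y). About 5 N of friction; it cannot go further right.
- right_door_edge (a point): Point on the right-hand door's left (inner) edge, on its front surface, 98 mm up the slope; shut, it stands at y = +15 mm of the hutch.
- buffer (a joint): How far the rubber buffer is squeezed by the left-hand door's leading edge, m: 0 free, 0.006 solid. It sits on a clamped stop in the rear groove, hidden behind the right-hand door. Pushes back 1 N at first touch, then 1.5 N more per mm; after a good push home, friction holds the let-go door with the rubber squeezed about 2 mm.
- feed_pan: Bystander: empty round aluminium feed pan, 170 mm across the rim, 40 mm high; origin centre of its underside.
- chew: Bystander: round wooden chew, a disc 66 mm across and 30 mm thick, lying flat; origin centre of its underside.
- hay_fork: Bystander: short steel hay fork, 384 mm long, 80 mm wide over its four tines, lying flat, tines towards its +x; origin on its underside, 200 mm from the end of the handle.

How it is judged:
By the outcome, as a careful person would: the job done as asked, in the order asked, and still so for the second after the job is handed in, with the robot touching nothing.
It also fails if it takes over 40 s, if anything falls off the work surface, if the arm or the gripper's body presses on something with over 40 N, if the wrist force passes 120 N, or if a joint passes its speed limit or range.

## Robot

A 7-joint arm with a two-finger parallel gripper is mounted at the origin on the work surface. World frame = base frame: x ahead of the robot, y to its left, z up, the work surface at z = 0. Lengths are in m, angles in rad, forces in N, time in s.
With the tool pointing down it reaches from about 0.375 to 0.925 m from the base axis. Payload 3.1 kg.
Tool frame: the origin (TCP) lies midway between the tips of the shut fingers; the grasp point (between the pads) lies 19 mm behind it; x points along the fingers, y is the direction in which the jaws open and shut, and the axes are right-handed (so a half turn about x gives the same grasp; the last joint's range is limited). The gripper opens to 85 mm and grips with 20 to 120 N. Pads are 22 mm wide; open, the fingers measure 114 mm over their backs; the gripper's body (76 mm by 85 mm) begins 54 mm behind the grasp point. The pads swing forward as they close: fully open they stand 13 mm farther back than shut.
Start: joints at [-1.384, 0.383, 0.044, 1.598, -0.018, 1.161, -0.05], TCP at [0.183, 0.624, 0.231] pointing down, gripper open.
Joint ranges: [-2.61, 2.61], [-0.41, 2.15], [-1.48, 1.57], [0, 2.5], [-1.57, 4.71], [0.05, 1.97], [-2.85, 2.85]. Speed limits (rad/s): [2.79, 2.79, 3.14, 3.14, 3.14, 3.14, 3.14].

## Interface

Orientations are given as a 3x3 rotation matrix whose columns are the frame's x, y, z axes.
In Python, from rig import r gives the robot as it stands.
- The arm moves only by the tool move_arm, never from a script. Its argument "increments" is one flat list of numbers, 7 for each row, row after row: the shift along the tool's x, y, z in mm, then the turn, a rotation vector about the tool's x, y, z in rad, then the opening, from 0 (shut) to 1 (fully open). A call has 1 to 12 rows; each row is the pose to reach, as a shift and turn from the pose measured when the call began, along the tool's axes at that moment; what a row does not reach only later rows make up. A row lasts 1/8 s, in which the tool goes at most 62.5 mm and 10.7 degrees, less where a joint would pass 70% of its speed; a pose out of reach is approached as far as the arm can. A call with a gripper value outside its range is refused whole. The fingers move at their own pace and stop on an object; "grip_force" is the grip in N (left out, the last holds). Time passes only in rows, so rows that repeat a pose let the fingers close. It gives the time, the measured TCP pose, the force and the opening at its end, in the units of the state.
- r.read_state(): the state, without advancing time (a new reading comes with each control period).
- r.get_image(name): name is "scene" or "top" or "wrist"; returns (picture, depth): 384x512x3 uint8, red, green, blue; 384x512 float32, m along the optical axis (not along the pixel's ray), 0 where there is no reading.
- r.calibration(name): a dict with "fovy" (degrees; the focal length in pixels is half the picture's height over the tangent of half this angle, whatever the lens; pixels are square), "cx", "cy" (the principal point, pixels), "k1" (the pictures are not rectified: a ray, as slopes to the right and down, at radius r is drawn at 1 + k1 r^2 times it, then the intrinsics apply), "R" (3x3) and "t" (3): a world point X has camera coordinates R X + t. Camera axes: x right, y down, z forward; pixel columns grow to the right and rows downward; lengths in m; the calibration is good to about 2 mm. A picture is of the moment at which its call begins: read the wrist's pose just before it. calibration takes no time and is no camera call; for the wrist camera it gives the pose at the moment of the call.
- r.sign_off(): hands the job in, once; it reports no verdict.
The state is a dict: "clock": time; "joints": joint angles; "joint_vel": joint speeds; "effort": joint torques, N m; "tool_pos": TCP position; "tcp_rot": TCP orientation; "ft_force": force on the tool from outside, world axes, zero at the start; "ft_torque": the same for the moment, N m; "width": finger opening in m.
Only numpy, scipy, OpenCV 4.12 (cv2) and the standard library are available. Lean on these libraries where they do the work, as an engineer would, in place of code of your own. Each camera call takes 0.05 s, during which the arm holds its last target. There are 200 camera calls.

## Working session

There is one attempt and no reset: what is moved stays moved. The work goes in short steps, Python scripts to look and compute and a tool call to move; the robot and the scene stay as the last step left them, time stands still between calls to the robot, and variables do not carry over. Pictures are saved under pics/ and viewed, about 8 in all and at most 12, crops included, and the job is handed in when it is done.

Besides the shell and the picture viewer there is one more tool, called after "Emit:" as name(argument=value, ...), one argument or row to a line, values as JSON. move_arm: Moves the arm, as the interface text tells. Its arguments: {"type":"object","properties":{"increments":{"type":"array"},"grip_force":{"type":"number"}},"required":["increments"]}

```bash
mkdir -p pics; ls; cat > h.py <<'E'
import numpy as np, cv2
from rig import r
def snap(n,f):
    c=r.calibration(n); im,d=r.get_image(n); cv2.imwrite(f'pics/{f}.png',im[:,:,::-1]); np.savez(f'pics/{f}.npz',im=im,d=d,**{k:np.array(v) for k,v in c.items()}); return im,d,c
def load(f): return np.load(f'pics/{f}.npz')
def K(c):
    f=192/np.tan(np.radians(float(c['fovy']))/2); return np.array([[f,0,float(c['cx'])],[0,f,float(c['cy'])],[0,0,1]])
def ray(c,uv):
    return cv2.undistortPoints(np.array(uv,float).reshape(-1,1,2),K(c),np.array([float(c['k1']),0,0,0])) .reshape(-1,2)  # k1 as forward model
def world(c,d,uv):
    uv=np.array(uv,float).reshape(-1,2); s=ray(c,uv); z=np.array([d[int(round(v)),int(round(u))] for u,v in uv])
    P=np.c_[s*z[:,None],z]; return (P-np.array(c['t']))@np.array(c['R'])
def proj(c,X):
    R=np.array(c['R']);t=np.array(c['t'])
    return cv2.projectPoints(np.array(X,float).reshape(-1,1,3),cv2.Rodrigues(R)[0],t,K(c),np.array([float(c['k1']),0,0,0]))[0].reshape(-1,2)
E
python3 - <<'E'
from h import *
a=snap('scene','s0')[0];b=snap('top','t0')[0]
for n in('scene','top','wrist'):
    c=r.calibration(n);print(n,c['fovy'],c['k1'],np.round(c['t'],3).tolist())
cv2.imwrite('pics/a.png',np.vstack([a,b])[:,:,::-1][:, :])
cv2.imwrite('pics/a.png',cv2.resize(np.hstack([a,b])[:,:,::-1],(800,300)))
print(r.read_state())
E
```

```text
pics
scene 42.715949519150406 -0.08781044876086176 [-0.336, -0.293, 1.897]
top 43.12619510128982 -0.12809044286723179 [0.056, 0.568, 1.542]
wrist 63.82369215393841 0.02285621669547847 [-0.648, -0.038, 0.379]
{'clock': 0.1, 'joints': array([-1.38380324,  0.38374906,  0.04383544,  1.59943003, -0.01789256,
        1.16122501, -0.04992053]), 'joint_vel': array([ 1.13293968e-03, -1.84838449e-03, -1.64927156e-06, -4.51016525e-03,
        1.58984378e-04,  1.21008089e-03, -1.14547366e-04]), 'effort': array([ 2.78785614e-03, -4.34725356e+01,  1.02915578e+00, -2.50455773e+01,
        1.08398256e-02,  5.49252582e-03,  7.48518772e-06]), 'tool_pos': array([0.18238252, 0.6229836 , 0.23000942]), 'tcp_rot': array([[-5.50973203e-04,  2.80897565e-01,  9.59737597e-01],
       [-2.35551291e-03,  9.59734715e-01, -2.80898074e-01],
       [-9.99997074e-01, -2.41544161e-03,  1.32869731e-04]]), 'ft_force': array([ 0.13941   , -0.46919572, -1.07380621]), 'ft_torque': array([-0.01633126,  0.02256256,  0.02981965]), 'width': 0.0854972415952775}
```

View pics/s0.png

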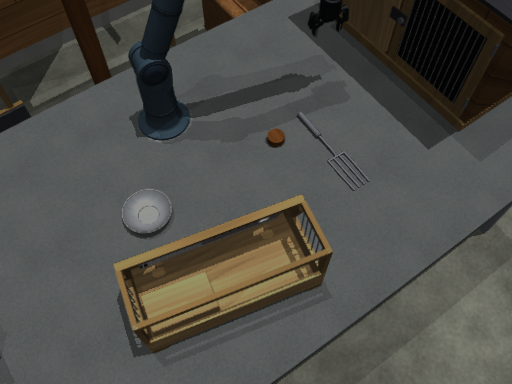

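View pics/t0.png

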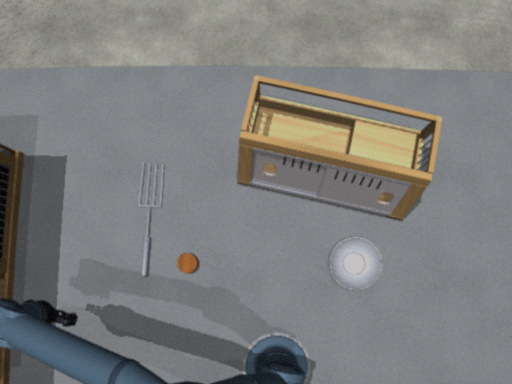

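```bash
python3 - <<'E'
from h import *
a=load('t0')['im'][65:230,225:450]
cv2.imwrite('pics/t0c.png',cv2.resize(a[:,:,::-1],None,fx=3.5,fy=3.5,interpolation=cv2.INTER_CUBIC))
E
```

```text
(no output)
```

View pics/t0c.png

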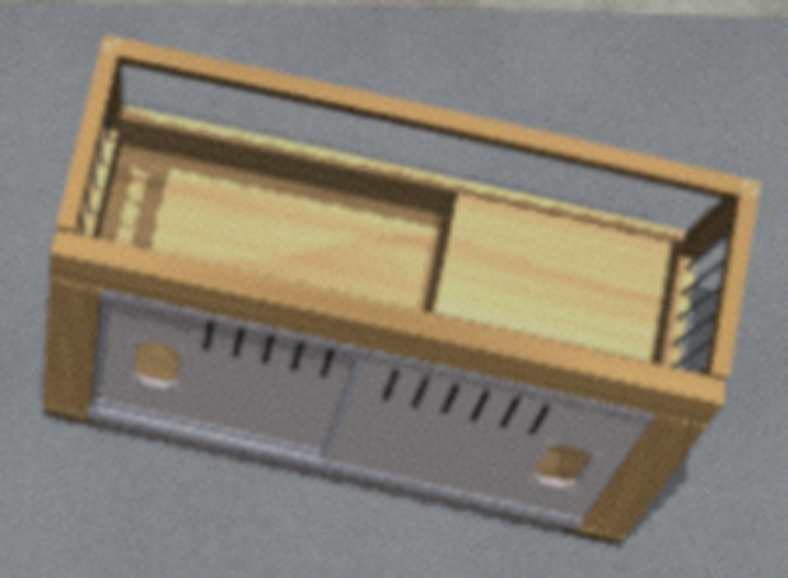

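```bash
cat > fit.py <<'E'
from h import *
from scipy.optimize import least_squares
s20,c20=np.sin(np.radians(20)),np.cos(np.radians(20))
def slope(y,u,w=0):  # y left, u up the slope from foot, w depth behind the front face (m), hutch frame
    return np.array([-.140+u*s20+w*c20, y, .042+u*c20-w*s20])
def toworld(p,X): 
    c,s=np.cos(p[2]),np.sin(p[2]); R=np.array([[c,-s,0],[s,c,0],[0,0,1]]); return X@R.T+np.array([p[0],p[1],0])
E
python3 - <<'E'
from fit import *
D=load('t0')
px=np.array([(110,38),(757,180),(90,415),(583,527),(103,290),(652,415),(563,466)])/3.5+[225,65]
X=np.array([[.14,.28,.281],[.14,-.28,.281],slope(.235,0),slope(-.235,0),slope(.235,.214),slope(-.235,.214),slope(-.19,.098,.003)])
f=lambda p:(proj(D,toworld(p,X))-px).ravel()
s=least_squares(f,[.6,-.2,-.2],loss='soft_l1');print(s.x,np.round(f(s.x).reshape(-1,2),1).tolist())
# depth check: several points on face
for uv in [(157,366),(120,340),(230,400),(280,415),(420,440),(500,470)]:
    q=np.array(uv)/3.5+[225,65]; w=world(D,D['d'],q)[0]
    p=s.x; c,sn=np.cos(p[2]),np.sin(p[2]); h=np.array([[c,sn],[-sn,c]])@(w[:2]-p[:2]); z=w[2]
    dx=h[0]+.14;dz=z-.042; print(np.round(w,3),'y',round(h[1],4),'up',round(dx*s20+dz*c20,4),'behind',round(dx*c20-dz*s20,4))
hp=lambda t:proj(D,toworld(s.x,slope(.19-t,.098,.013)))[0]
for t in(0,.01,.02): print(t,(hp(t)-[225,65])*3.5)
for n,y,x in(('top rear',.0,.14),):pass
E
```

```text
[ 0.676201   -0.16749424 -0.2136    ] [[-1.5, -1.5], [1.8, -0.1], [-0.1, 0.6], [-1.0, 0.3], [-0.3, 0.1], [1.3, 0.1], [0.2, -0.1]]
[0.639 0.029 0.042] y 0.1842 up 0.0214 behind 0.0579
[0.638 0.062 0.155] y 0.2166 up 0.1246 behind 0.0125
[ 0.596 -0.037  0.102] y 0.1106 up 0.068 behind 0.0112
[ 0.585 -0.083  0.089] y 0.0631 up 0.0551 behind 0.015
[ 0.559 -0.207  0.114] y -0.0631 up 0.079 behind 0.0075
[ 0.535 -0.281  0.102] y -0.1406 up 0.0653 behind 0.0035
0 [147.34819099 361.88895016]
0.01 [158.29729454 364.33999292]
0.02 [169.25266462 366.7933835 ]
```

```bash
cat >> fit.py <<'E'
from scipy.spatial.transform import Rotation as Ro
P=[0.6762,-0.1675,-0.2136]
def rot(tilt):
    c,s=np.cos(P[2]),np.sin(P[2]); f=np.array([c,s,0]);rt=np.array([s,-c,0]);t=np.radians(tilt)
    x=f*np.sin(t)-np.array([0,0,1])*np.cos(t); return np.c_[x,np.cross(rt,x),rt]
def inc(pos,Rt,st=None):
    st=st or r.read_state(); R=st['tcp_rot']
    print('shift mm',np.round(R.T@(pos-st['tool_pos'])*1e3,1).tolist(),'rotvec',np.round(Ro.from_matrix(R.T@Rt).as_rotvec(),3).tolist())
def hut(): # TCP in door coordinates: y, up, behind (mm); force along left, up slope, into door
    st=r.read_state(); c,s=np.cos(P[2]),np.sin(P[2]); Rz=np.array([[c,s,0],[-s,c,0],[0,0,1]])
    h=Rz@(st['tool_pos']-[P[0],P[1],0])+[.14,0,-.042]; F=Rz@st['ft_force']
    g=lambda v:np.round([v[1],v[0]*s20+v[2]*c20,v[0]*c20-v[2]*s20],4)
    print('t',st['clock'],'y,up,behind',g(h)*1e3,'F',g(F).round(2),'w',st['width'])
E
python3 - <<'E'
from fit import *
Rt=rot(40); h=toworld(P,slope(.18,.100,.013)); print('hole',h)
inc(np.array([.48,.30,.30]),Ro.from_euler('z',50,degrees=True).as_matrix()@rot(20)); pre=h-Rt[:,0]*.08; print(pre); inc(pre,Rt)
E
```

```text
hole [0.62290105 0.0282468  0.131523  ]
shift mm [-69.4, -226.5, 376.4] rotvec [0.621, -0.109, 0.34]
[0.57264668 0.03914742 0.19280656]
shift mm [38.4, -450.6, 538.5] rotvec [1.434, -0.52, 0.562]
```

Emit:
move_arm(
  increments=[-10,-28,48,0.08,-0.014,0.043,0,-20,-57,94,0.16,-0.027,0.085,0,-30,-85,141,0.23,-0.04,0.13,0,-40,-113,188,0.31,-0.055,0.17,0,-48,-141,235,0.39,-0.07,0.21,0,-55,-170,282,0.47,-0.08,0.26,0,-62,-198,329,0.55,-0.095,0.3,0,-69,-226,376,0.62,-0.11,0.34,0],
)

```text
clock: 1.1
tool_pos: [0.4805, 0.2987, 0.2994]
tcp_rot: [[0.272, 0.744, 0.611], [0.209, 0.574, -0.792], [-0.939, 0.343, 0.001]]
ft_force: [0.2, 0.8, -0.7]
width: -0.0
```

```bash
python3 - <<'E'
from fit import *
Rt=rot(40); h=toworld(P,slope(.18,.100,.013)); pre=h-Rt[:,0]*.08; print(r.read_state()['tool_pos']); inc(pre,Rt)
E
```

```text
[0.48045518 0.29874482 0.29941069]
shift mm [71.0, -117.0, 261.8] rotvec [0.758, -0.437, 0.325]
```

Emit:
move_arm(
  increments=[4,-17,44,0.126,-0.073,0.054,0,12,-37,87,0.253,-0.146,0.108,0,24,-57,131,0.38,-0.22,0.16,0,38,-77,175,0.505,-0.29,0.217,0,54,-97,218,0.63,-0.364,0.27,0,71,-117,262,0.758,-0.437,0.325,0,71,-117,262,0.758,-0.437,0.325,0],
)

```text
clock: 1.98
tool_pos: [0.5719, 0.0369, 0.191]
tcp_rot: [[0.626, 0.749, -0.216], [-0.139, -0.165, -0.976], [-0.767, 0.642, 0.001]]
ft_force: [0.1, 0.8, 0.2]
width: 0.0002
```

```bash
python3 - <<'E'
from fit import *
hut(); Rt=rot(40); h=toworld(P,slope(.18,.100,.013)); inc(h-Rt[:,0]*.03,Rt)
a=snap('wrist','w0')[0]
D=load('w0')
for q in [(.18,.1,.013),(.2,.098,.013),(.18,.133,.013),(.015,.098,.003)]: print(q,proj(D,toworld(P,slope(*q))))
E
```

```text
t 1.975 y,up,behind [177.6 138.2 -55.9] F [ 0.82  0.21 -0.13] w 0.00018905114376162704
shift mm [48.8, 1.5, -2.5] rotvec [-0.002, 0.003, 0.002]
(0.18, 0.1, 0.013) [[260.2266361  197.36464707]]
(0.2, 0.098, 0.013) [[257.90600391 171.1084908 ]]
(0.18, 0.133, 0.013) [[301.154585  204.4977726]]
(0.015, 0.098, 0.003) [[252.36850028 379.34315634]]
```

View pics/w0.png

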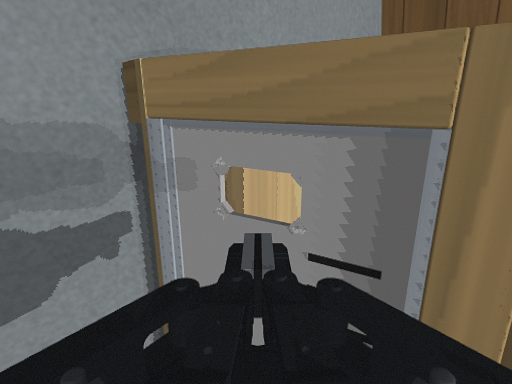

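Emit:
move_arm(
  increments=[20,1,-2,0,0,0,0,40,1.5,-2.5,0,0,0,0,52,1.5,-2.5,0,0,0,0,62,1.5,-2.5,0,0,0,0,70,1.5,-2.5,0,0,0,0,77,1.5,-2.5,0,0,0,0,84,1.5,-2.5,0,0,0,0,90,1.5,-2.5,0,0,0,0,96,1.5,-2.5,0,0,0,0,97,1.5,-2.5,0,0,0,0],
)

```text
clock: 3.28
tool_pos: [0.6332, 0.0239, 0.1156]
tcp_rot: [[0.624, 0.751, -0.218], [-0.142, -0.165, -0.976], [-0.769, 0.64, 0.003]]
ft_force: [0.9, -0.7, 0.8]
width: 0.0004
```

```bash
python3 - <<'E'
from fit import *
hut(); snap('wrist','w1')
E
```

```text
t 3.275 y,up,behind [178.   88.8  28.7] F [-0.5   1.08  0.74] w 0.00036572185134447913
```

View pics/w1.png

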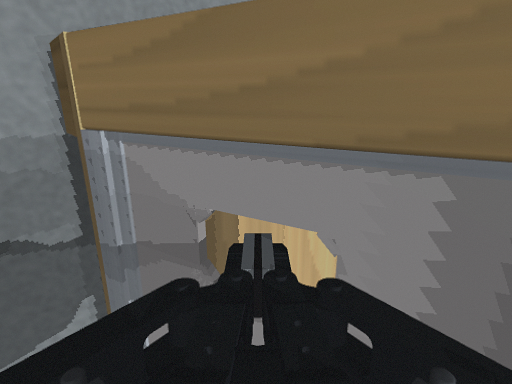

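Emit:
move_arm(
  increments=[0,0,2,0,0,0,0,0,0,4,0,0,0,0,0,0,6,0,0,0,0,0,0,8,0,0,0,0,0,0,10,0,0,0,0,0,0,12,0,0,0,0,0,0,15,0,0,0,0,0,0,18,0,0,0,0,0,0,21,0,0,0,0],
)

```text
clock: 4.45
tool_pos: [0.6293, 0.007, 0.116]
tcp_rot: [[0.625, 0.751, -0.212], [-0.136, -0.163, -0.977], [-0.769, 0.64, 0.0]]
ft_force: [2.6, 4.6, -2.0]
width: 0.0004
```

```bash
python3 -c "
from fit import *
hut()"
```

```text
t 4.45 y,up,behind [160.6  89.1  28.4] F [ 5.09 -1.37  2.15] w 0.00043619428222178174
```

Emit:
move_arm(
  increments=[0,0,6,0,0,0,0,0,0,11,0,0,0,0,0,0,16,0,0,0,0,0,0,21,0,0,0,0,0,0,26,0,0,0,0,0,0,31,0,0,0,0,0,0,36,0,0,0,0,0,0,41,0,0,0,0,0,0,46,0,0,0,0,0,0,51,0,0,0,0,0,0,56,0,0,0,0,0,0,60,0,0,0,0],
)

```text
clock: 5.95
tool_pos: [0.6171, -0.0486, 0.1161]
tcp_rot: [[0.625, 0.752, -0.207], [-0.131, -0.16, -0.978], [-0.769, 0.639, -0.002]]
ft_force: [2.5, 4.1, -1.9]
width: 0.0001
```

```bash
python3 -c "
from fit import *
hut()"
```

```text
t 5.95 y,up,behind [103.7  89.1  28.3] F [ 4.53 -1.19  2.16] w 6.506290438631828e-05
```

Emit:
move_arm(
  increments=[0,0,6,0,0,0,0,0,0,11,0,0,0,0,0,0,16,0,0,0,0,0,0,21,0,0,0,0,0,0,26,0,0,0,0,0,0,31,0,0,0,0,0,0,36,0,0,0,0,0,0,41,0,0,0,0,0,0,46,0,0,0,0,0,0,50,0,0,0,0,0,0,54,0,0,0,0,0,0,57,0,0,0,0],
)

```text
clock: 7.45
tool_pos: [0.6056, -0.1018, 0.116]
tcp_rot: [[0.626, 0.753, -0.202], [-0.127, -0.158, -0.979], [-0.77, 0.638, -0.003]]
ft_force: [0.7, 4.4, 0.8]
width: -0.0002
```

```bash
python3 -c "
from fit import *
hut(); snap('wrist','w2')"
```

```text
t 7.45 y,up,behind [49.2 89.1 28.3] F [ 4.49  0.61 -0.51] w -0.00018597220542105198
```

View pics/w2.png

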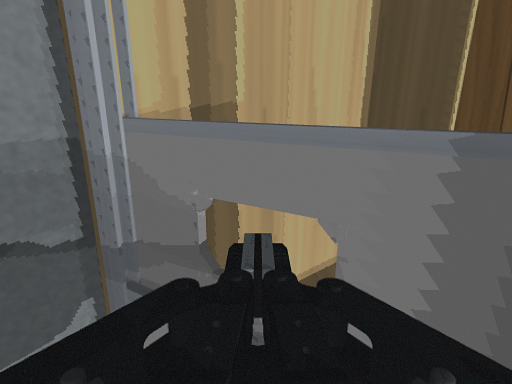

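```bash
python3 - <<'E'
from fit import *
D=load('w2')
for y in (.105,.11,.115,.12): print(y,proj(D,toworld(P,np.array([slope(y,.088,.013),slope(y,.098,.013)]))).round(1).tolist())
Rt=rot(40); h=toworld(P,slope(.136,.096,.013)); inc(h-Rt[:,0]*.045,Rt); inc(h+Rt[:,0]*.015,Rt)
E
```

```text
0.105 [[239.2, 141.6], [259.8, 143.2]]
0.11 [[239.1, 129.4], [259.9, 130.6]]
0.115 [[239.0, 117.0], [260.1, 117.7]]
0.12 [[238.8, 104.3], [260.2, 104.6]]
shift mm [-61.1, -1.6, -88.0] rotvec [0.005, -0.008, 0.006]
shift mm [-1.1, -1.2, -87.5] rotvec [0.005, -0.008, 0.006]
```

Emit:
move_arm(
  increments=[0,0,-7,0,0,0,0,-12,0,-7,0,0,0,0,-35,-1,-7,0,0,0,0,-60,-1,-9,0,0,0,0,-61,-1.6,-40,0.005,-0.008,0.006,0,-61,-1.6,-75,0.005,-0.008,0.006,0,-61,-1.6,-88,0.005,-0.008,0.006,0,-61,-1.6,-88,0.005,-0.008,0.006,0],
)

```text
clock: 8.5
tool_pos: [0.584, -0.0085, 0.1621]
tcp_rot: [[0.628, 0.749, -0.212], [-0.138, -0.162, -0.977], [-0.766, 0.643, 0.001]]
ft_force: [0.0, -0.5, -0.2]
width: 0.0
```

```bash
python3 - <<'E'
from fit import *
hut();D=snap('wrist','w3')
Rt=rot(40); h=toworld(P,slope(.136,.096,.013)); inc(h+Rt[:,0]*.015,Rt)
D=load('w3')
for y in (.11,.115,.12): print(y,proj(D,toworld(P,np.array([slope(y,.128,.013),slope(y,.158,.013)]))).round(1).tolist())
E
```

```text
t 8.5 y,up,behind [135.8 118.4 -25.9] F [-0.53 -0.18  0.21] w 2.856820712935503e-05
shift mm [59.7, 0.3, -1.9] rotvec [-0.001, 0.003, 0.0]
0.11 [[302.9, 265.0], [351.8, 278.5]]
0.115 [[303.2, 257.7], [352.5, 270.8]]
0.12 [[303.6, 250.4], [353.3, 263.0]]
```

View pics/w3.png

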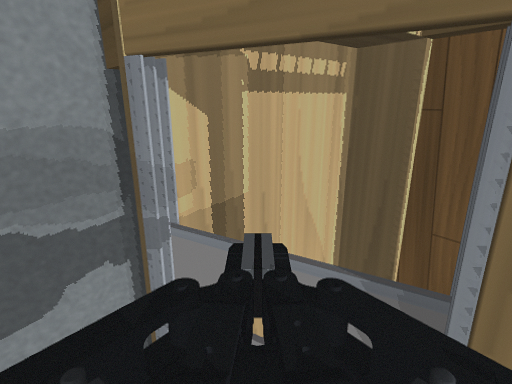

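Emit:
move_arm(
  increments=[12,0,-1.5,0,0,0,0,24,0,-1.5,0,0,0,0,36,0,-1.5,0,0,0,0,48,0,-1.5,0,0,0,0,59,0,-1.5,0,0,0,0,60,0,2,0,0,0,0,60,0,4,0,0,0,0,60,0,6,0,0,0,0,60,0,8,0,0,0,0],
)

```text
clock: 9.68
tool_pos: [0.6195, -0.0264, 0.1162]
tcp_rot: [[0.628, 0.748, -0.215], [-0.139, -0.164, -0.977], [-0.766, 0.643, 0.002]]
ft_force: [0.1, -0.2, 0.7]
width: -0.0003
```

```bash
python3 -c "
from fit import *
hut()"
```

```text
t 9.675 y,up,behind [125.9  88.4  26. ] F [-0.17  0.76 -0.08] w -0.00030503342529253325
```

Emit:
move_arm(
  increments=[0,0,3,0,0,0,0,0,0,5,0,0,0,0,0,0,8,0,0,0,0,0,0,12,0,0,0,0,0,0,16,0,0,0,0,0,0,20,0,0,0,0,0,0,24,0,0,0,0,0,0,28,0,0,0,0,0,0,32,0,0,0,0,0,0,36,0,0,0,0,0,0,40,0,0,0,0,0,0,43,0,0,0,0],
)

```text
clock: 11.18
tool_pos: [0.6109, -0.0652, 0.1165]
tcp_rot: [[0.628, 0.749, -0.209], [-0.134, -0.161, -0.978], [-0.766, 0.642, -0.0]]
ft_force: [3.1, 5.3, -0.2]
width: 0.0003
```

```bash
python3 -c "
from fit import *
hut()"
```

```text
t 11.175 y,up,behind [86.1 88.6 25.7] F [5.81 0.44 1.86] w 0.0003330962295276774
```

Emit:
move_arm(
  increments=[0,0,4,0,0,0,0,0,0,6,0,0,0,0,0,0,8,0,0,0,0,0,0,10,0,0,0,0,0,0,12,0,0,0,0,0,0,14,0,0,0,0],
)

```text
clock: 11.92
tool_pos: [0.6085, -0.0763, 0.1165]
tcp_rot: [[0.629, 0.75, -0.205], [-0.13, -0.158, -0.979], [-0.767, 0.642, -0.002]]
ft_force: [2.3, 4.5, 0.5]
width: -0.0004
```

```bash
python3 -c "
from fit import *
hut()"
```

```text
t 11.925 y,up,behind [74.8 88.6 25.7] F [4.89 0.94 1.08] w -0.00040338024290997317
```

Emit:
move_arm(
  increments=[0,0,4,0,0,0,0,0,0,5.5,0,0,0,0,0,0,7,0,0,0,0,0,0,8.5,0,0,0,0],
)

```text
clock: 12.42
tool_pos: [0.6071, -0.082, 0.1165]
tcp_rot: [[0.629, 0.751, -0.2], [-0.126, -0.155, -0.98], [-0.767, 0.641, -0.003]]
ft_force: [2.0, 5.1, -0.9]
width: 0.0002
```

```bash
python3 -c "
from fit import *
hut()"
```

```text
t 12.425 y,up,behind [68.9 88.6 25.6] F [ 5.42 -0.54  1.07] w 0.00022450910887230775
```

Emit:
move_arm(
  increments=[0,0,4,0.004,-0.007,0.004,0,0,0,5.5,0.006,-0.01,0.007,0,0,0,7,0.006,-0.01,0.007,0,0,0,8.5,0.006,-0.01,0.007,0],
)

```text
clock: 12.92
tool_pos: [0.606, -0.0878, 0.1165]
tcp_rot: [[0.632, 0.747, -0.206], [-0.133, -0.158, -0.978], [-0.763, 0.646, -0.0]]
ft_force: [2.3, 5.0, -0.6]
width: 0.0005
```

```bash
python3 -c "
from fit import *
hut()"
```

```text
t 12.925 y,up,behind [63.  88.7 25.7] F [ 5.36 -0.19  1.34] w 0.00045005054222818446
```

Emit:
move_arm(
  increments=[0,0,4,0.002,-0.004,0.002,0,0,0,5.5,0.002,-0.004,0.002,0,0,0,7,0.002,-0.004,0.002,0,0,0,8.5,0.002,-0.004,0.002,0],
)

```text
clock: 13.42
tool_pos: [0.6053, -0.0906, 0.1165]
tcp_rot: [[0.634, 0.747, -0.201], [-0.129, -0.154, -0.98], [-0.763, 0.647, -0.001]]
ft_force: [4.6, 9.3, -1.2]
width: 0.0
```

```bash
python3 -c "
from fit import *
hut()"
```

```text
t 13.425 y,up,behind [60.1 88.7 25.7] F [10.11 -0.3   2.8 ] w 4.040863227727749e-05
```

Emit:
move_arm(
  increments=[0,0,5,0.002,-0.004,0.002,0,0,0,6,0.002,-0.004,0.002,0,0,0,7,0.002,-0.004,0.002,0,0,0,8,0.002,-0.004,0.002,0,0,0,8,0.002,-0.004,0.002,0],
)

```text
clock: 14.05
tool_pos: [0.605, -0.0917, 0.1165]
tcp_rot: [[0.635, 0.748, -0.193], [-0.123, -0.149, -0.981], [-0.763, 0.647, -0.002]]
ft_force: [4.0, 10.0, -1.2]
width: -0.0001
```

```bash
python3 -c "
from fit import *
hut()"
```

```text
t 14.05 y,up,behind [59.  88.6 25.6] F [10.62 -0.49  2.12] w -0.00011650683063477469
```

Emit:
move_arm(
  increments=[0,0,6,0.003,-0.005,0.003,0,0,0,7.5,0.005,-0.01,0.005,0,0,0,8.5,0.005,-0.01,0.005,0,0,0,8.5,0.005,-0.01,0.005,0],
)

```text
clock: 14.55
tool_pos: [0.6048, -0.0923, 0.1166]
tcp_rot: [[0.637, 0.747, -0.19], [-0.123, -0.146, -0.982], [-0.761, 0.649, -0.001]]
ft_force: [3.3, 10.6, -1.8]
width: -0.0002
```

```bash
python3 -c "
from fit import *
hut()"
```

```text
t 14.55 y,up,behind [58.3 88.6 25.6] F [11.08 -1.39  1.57] w -0.00020722850819053306
```

Emit:
move_arm(
  increments=[0,0,5,0,0,0,0,0,0,3,0,0,0,0,0,0,1,0,0,0,0,0,0,-1,0,0,0,0,0,0,-4,0,0,0,0,0,0,-8,0,0,0,0,0,0,-10,0,0,0,0,-15,0,-10,0,0,0,0,-40,0,-10,0,0,0,0,-75,0,-10,0,0,0,0,-90,0,-10,0,0,0,0,-90,0,-10,0,0,0,0],
)

```text
clock: 16.05
tool_pos: [0.5561, -0.075, 0.1839]
tcp_rot: [[0.644, 0.739, -0.196], [-0.132, -0.144, -0.981], [-0.753, 0.658, 0.005]]
ft_force: [-0.2, 0.1, 1.1]
width: -0.0002
```

```bash
python3 - <<'E'
from fit import *
hut();snap('wrist','w4');snap('top','t1');D=load('w4')
for y in (.04,.045,.05,.055): print(y,proj(D,toworld(P,np.array([slope(y,.14,.013),slope(y,.16,.013),slope(y,.18,.013)]))).round(1).tolist())
print('rd',proj(D,toworld(P,np.array([slope(.015,.14,.003),slope(.015,.16,.003)]))).round(1).tolist())
a=load('w4')['im'];b=load('t1')['im'][65:290,225:450]
cv2.imwrite('pics/c4.png',np.hstack([cv2.resize(a[190:384,150:470],(495,300)),cv2.resize(b,(300,300))])[:,:,::-1])
x=load('t0')['im'].astype(int)-load('t1')['im']
m=abs(x).max(2)>60; print('changed px pan/chew/fork',m[230:300,320:395].sum(),m[245:280,170:205].sum(),m[155:280,130:170].sum())
E
```

```text
t 16.05 y,up,behind [ 65.  134.3 -45.7] F [ 0.08  0.96 -0.57] w -0.00017956068559601976
0.04 [[306.3, 250.4], [335.4, 257.6], [367.4, 265.6]]
0.045 [[306.8, 243.7], [336.1, 250.7], [368.3, 258.4]]
0.05 [[307.2, 236.9], [336.7, 243.6], [369.2, 251.0]]
0.055 [[307.7, 230.1], [337.4, 236.5], [370.2, 243.6]]
rd [[299.0, 289.7], [328.0, 298.9]]
changed px pan/chew/fork 0 0 0
```

View pics/c4.png

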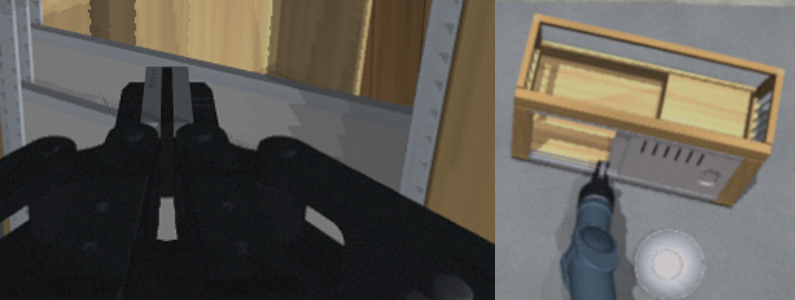

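```bash
python3 - <<'E'
from fit import *
a,b=load('t0'),load('t1')
A=cv2.cvtColor(a['im'],cv2.COLOR_RGB2GRAY).astype(np.float32);B=cv2.cvtColor(b['im'],cv2.COLOR_RGB2GRAY).astype(np.float32)
w=(slice(165,192),slice(330,385)); print('right door slot shift px',cv2.phaseCorrelate(A[w],B[w]), 'px/10mm ~3.2')
D=load('w4')
for y in(.01,.015,.02,.025): print(y,proj(D,toworld(P,np.array([slope(y,u,.003) for u in(.03,.05,.07)]))).round(1).tolist())
e=D['im'][225:275,185:232].astype(np.uint8); g=cv2.cvtColor(e,cv2.COLOR_RGB2GRAY).astype(int)
for c in(5,20,35): print(185+c,g[:,c].tolist())
E
```

```text
right door slot shift px ((-0.03511776766186969, 0.500627402152352), 0.9800061502574403) px/10mm ~3.2
0.01 [[176.9, 256.8], [195.4, 262.7], [215.4, 269.1]]
0.015 [[176.6, 251.4], [195.2, 257.2], [215.2, 263.4]]
0.02 [[176.3, 246.0], [195.0, 251.6], [215.1, 257.6]]
0.025 [[175.9, 240.5], [194.7, 245.9], [215.0, 251.8]]
190 [120, 119, 120, 120, 120, 120, 120, 119, 119, 119, 119, 119, 119, 119, 121, 120, 120, 119, 120, 119, 118, 118, 108, 107, 103, 81, 78, 78, 77, 84, 112, 117, 116, 117, 115, 113, 114, 117, 118, 119, 121, 117, 120, 120, 122, 119, 121, 120, 121, 119]
205 [119, 117, 120, 119, 120, 119, 119, 120, 120, 121, 119, 120, 119, 120, 120, 119, 120, 118, 121, 119, 117, 121, 121, 119, 117, 106, 106, 107, 108, 89, 80, 78, 78, 77, 85, 114, 116, 114, 115, 113, 113, 113, 117, 120, 120, 119, 120, 119, 119, 121]
220 [113, 115, 114, 118, 119, 119, 118, 118, 120, 119, 119, 119, 120, 119, 119, 120, 119, 118, 121, 118, 118, 119, 119, 119, 119, 119, 122, 117, 117, 116, 125, 109, 121, 114, 84, 79, 78, 79, 77, 104, 114, 115, 115, 117, 114, 113, 115, 119, 122, 101]
```

```bash
python3 - <<'E'
from fit import *
Rt=rot(40); h=toworld(P,slope(.072,.096,.013)); inc(h-Rt[:,0]*.045,Rt);inc(h+Rt[:,0]*.015,Rt)
D=load('w4');g=cv2.cvtColor(D['im'],cv2.COLOR_RGB2GRAY).astype(int)
for c in(307,336): print(c,g[225:260,c].tolist())
E
```

```text
shift mm [25.2, -4.2, -6.8] rotvec [0.013, -0.008, -0.021]
shift mm [85.2, -5.5, -6.3] rotvec [0.013, -0.008, -0.021]
307 [159, 160, 159, 161, 160, 162, 162, 160, 162, 168, 88, 80, 81, 77, 95, 116, 116, 115, 114, 114, 113, 110, 111, 114, 119, 119, 119, 117, 118, 118, 120, 120, 118, 120, 120]
336 [77, 79, 80, 77, 78, 77, 78, 77, 77, 77, 73, 76, 72, 75, 72, 62, 68, 68, 69, 66, 76, 105, 115, 114, 113, 111, 112, 111, 110, 110, 110, 116, 104, 115, 117]
```

```bash
python3 -c "
from fit import *
hut(); print(r.sign_off())"
```

```text
t 16.15 y,up,behind [ 65.1 134.4 -46. ] F [-0.62 -0.04  0.97] w -0.00023061788118203345
the job is handed in; nothing more can be done
None
```

The left-hand door is slid fully home behind the right-hand door and rests pressed on the rubber buffer. I handed the job in at 16.2 s. I slid it about 0.13 m by its finger hole with shut fingers, leaning 40 deg. I then pushed it by its own left edge in small steps until it met the buffer, at about 0.193 m of travel. The push peaked at about 11 N, after which I let go gradually and backed off about 90 mm along the tool.

Last checks:
- **Left door:** in the wrist picture its edge stands at y ≈ 48.5 mm. First touch was at about 51.6 mm and the deepest push at about 47.3 mm, so the rubber stays squeezed roughly 2–3 mm. A first coarse reading of that edge gave 50.5 mm, which would mean about 1 mm of squeeze. I trusted the finer reading taken from the pixel profile and did not push again to confirm it.
- **Buffer force:** it rose a little less over the last millimetre than the stated 1.5 N per mm, by about 1–2 N.
- **Right door:** its edge is at y ≈ 15 mm, which is shut. The top camera showed 0.5 px of movement in the image's down direction, which I took as noise.
- **Bystanders:** the feed pan, the chew and the hay fork show no change in the top picture.
- **Robot:** the fingertips are about 46 mm in front of the hutch front, and the wrist force is about 1 N, which is noise.

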